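# Close the photometer's light flap and take the reading

## Robot

A 6-joint arm with a two-finger parallel gripper is mounted at the origin on the work surface. World frame = base frame: x ahead of the robot, y to its left, z up, the work surface at z = 0. Lengths are in mm, angles in rad, forces in N, time in s.
With the tool pointing down it reaches from about 350 to 875 mm from the base axis. Payload 4.2 kg.
Tool frame: the origin (TCP) lies between the finger pads; the fingertips stand 14 mm ahead of it and the grasp point (between the pads) lies 5 mm behind it; z points along the fingers, y is the line along which they close (so a half turn about z gives the same grasp; the last joint's range is limited). The gripper opens to 85 mm and grips with 20 to 120 N. Pads are 22 mm wide; open, the fingers measure 114 mm over their backs; the gripper's body (76 mm by 85 mm) begins 54 mm behind the grasp point. The pads swing forward as they close: fully open they stand 13 mm farther back than shut.
Start: joints at [-0.931, 0.385, 0.008, 0, -1.194, -0.259], TCP at [232.303, -580.202, 245.312] pointing down, gripper open.
Joint ranges: [-3.14, 3.14], [-1.21, 2.06], [-1.07, 1.41], [-3.16, 2.05], [-2.99, -0.16], [-3.1, 3.1]. Speed limits (rad/s): [2.79, 2.79, 3.14, 3.14, 3.14, 3.14].

## Interface

Orientations are given as a unit quaternion [x, y, z, w].
In Python, from bench import * gives the robot as it stands.
- The arm moves only by the tool carry_out, never from a script. Its argument "motion" is a list of rows, each a list of 7 numbers: the turn, a rotation vector about the tool's x, y, z in rad, then the shift along the tool's x, y, z in mm, then the opening, from -1 (shut) to 1 (fully open), so that 0 is half open. A call has 1 to 5 rows; each row is the pose to reach, as a shift and turn from the pose commanded when the call began, along the tool's axes at that moment; what a row does not reach only later rows make up. A row lasts 1/8 s, in which the tool goes at most 62.5 mm and 10.7 degrees, less where a joint would pass 70% of its speed; a pose out of reach is approached as far as the arm can. A call with a gripper value outside its range is refused whole. The fingers move at their own pace and stop on an object; the grip force is fixed at half the most. Time passes only in rows, so rows that repeat a pose let the fingers close. It gives the time, the measured TCP pose, the force, the opening and the grip force at its end, in the units of the state.
- read_state(): the state, without advancing time (a new reading comes with each control period).
- get_image(name): name is "side" or "top" or "wrist"; returns a dict with "color" (384x512x3 uint8, blue, green, red), "mtx" (3x3 intrinsics, pixels), "position" and "orientation" of the camera in the world. Camera axes: x right, y down, z forward; pixel columns grow to the right and rows downward; lengths in mm; the calibration is good to about 2 mm. A picture is of the moment at which its call begins. There is no depth.
- job_done(): hands the job in; it is judged then, once.
The state is a dict: "clock": time; "joints": joint angles; "joint_vel": joint speeds; "joint_efforts": joint torques, N m; "position": TCP position; "ee_rot": TCP orientation; "contact_force": force on the tool from outside, world axes, zero at the start; "wrist_torque": the same for the moment, N m; "gripper_width": finger opening in mm; "grasp_force": force on a finger pad.
Only numpy, scipy, OpenCV 4.12 (cv2) and the standard library are available. Lean on these libraries where they do the work, as an engineer would, in place of code of your own. Each camera call takes 0.05 s, during which the arm holds its last target. There are 200 camera calls.

## Task

A sample vial with an orange cap stands in the well of the white photometer, and the meter's blue light flap stands open. With the fingertips push the flap fully shut over the vial, and only then press the green read button fully down and let it come up again. Leave the red power button, the vials and everything else on the bench as they are: nothing is to be lifted or knocked.

Things in the scene. Friction and masses are not known exactly. Their poses are not given: they have to be found in the camera images.
- meter: White photometer fixed to the bench, 200 (x) x 130 (y) x 60 mm high, its flat deck 60 mm above the bench. Origin at the centre of its underside, z up. Its +x end (away from the robot, yaw within 0.35 rad) carries the well and the flap, its -x end the two buttons, with a dark display between. It may stand on the left or right of the bench.
- flap (a joint): Angle of the flap in rad: 0 = shut flat on the deck, about 1.57 = upright, 1.95 = leaning back over the meter's far end (the stop). It begins open at 1.2 to 1.85. A stiff light hinge: it stays where it is left, and about 1 N at its free edge moves it.
- flap_hinge (a point): On the flap's hinge line, at mid-width: 98 mm along the meter's +x from its origin, 61 mm above the bench. The hinge line runs along the meter's y axis. The point turns with the flap.
- flap_tip (a point): Middle of the free edge of the blue flap, a flat plate 84 mm from hinge to free edge, 82 mm wide and 8 mm thick. Its underside lies in the plane through the hinge line; its outer (top) face is 8 mm above that. Shut, the plate covers the well and reaches from the hinge towards the meter's -x, its outer face 69 mm above the bench; open, its outer face looks away from the buttons, towards the meter's +x.
- well (a point): Centre of the mouth of the round sample well in the deck, 28 mm wide, 50 mm deep, 50 mm along the meter's +x from its origin.
- sample_mid (a point): Centre of the sample vial in the well: clear glass with orange cap, 25 mm in diameter, 46 mm tall, loose. Its top lies 4 mm below the deck, so the flap shuts over it.
- read (a joint): Travel of the green read button in m: 0 = up, 0.006 = fully down. A spring pushes it back; fully down takes 4 N.
- read_top (a point): Centre of the top of the green round read button (26 mm wide), 18 mm above the deck when up, its black housing (42 mm wide) 12 mm high, at the meter's (-70, +36) mm. Pressed straight down.
- power (a joint): Travel of the red power button in m, the same make as the read button. Not to be pressed.
- power_top (a point): Centre of the top of the red power button, at the meter's (-70, -36) mm, 72 mm from the read button.
- tray: Grey accessory tray fixed to the bench, 160 x 120 x 30 mm, with four compartments, on the other side from the meter. Origin at the centre of its underside.
- spare1_mid (a point): Centre of a spare vial with black cap, 25 mm in diameter, 46 mm tall, loose in the tray.
- spare2_mid (a point): Centre of another such spare vial, loose in the tray.
- wash: Clear wash bottle with red cap and spout, 68 mm in diameter, 225 mm tall, loose. Origin under its centre.
- water: Clear water bottle with white cap and blue band, 72 mm in diameter, 230 mm tall, loose. Origin under its centre.
- reagent: Amber reagent jar with white cap, 48 mm in diameter, 60 mm tall, loose, near the middle, before an open black kit case that is fixed along the far edge of the bench (85 mm high, near wall 70 mm or more beyond the open flap, lid leaning back to 215 mm). Origin under its centre.
- buffer: White jar with blue cap, 48 mm in diameter, 75 mm tall, loose. Origin under its centre.
- beaker: Glass cup, 60 mm in diameter, 75 mm tall, loose. Origin under its centre.

How it is judged (in metres and radians):
On the way, in this order (a step that is already met when the one before it is completed fails the run):
1. the flap is shut over the vial (value of joint flap below 0.06 rad and horizontal distance between sample_mid and well below 0.008 m and z of sample_mid in the frame of well below -0.015 m), for 0.2 s.
2. the read button is pressed down with the flap shut (value of joint read above 0.0045 m and value of joint flap below 0.06 rad), for 0.05 s.
At the end, for the whole second after the job is handed in: The flap is shut (within 0.06 rad), the read button was pressed at least 4.5 mm down after that and is up again, and the sample vial still stands in its well (all of step 1 and value of joint each of read, power below 0.0015 m); the robot touches nothing.
It fails at once if the read button is pressed while the flap is open (value of joint read above 0.003 m and value of joint flap above 0.12 rad).
It fails at once if the red power button is pressed (value of joint power above 0.003 m).
It fails at once if the sample vial is lifted in its well or taken out (z of sample_mid in the frame of well above -0.01 m or horizontal distance between sample_mid and well above 0.012 m).
It fails at once if a spare vial is moved more than 50 mm or lifted (distance of any of spare1_mid, spare2_mid from where it was at the start of the episode above 0.05 m or height (world z) of any of spare1_mid, spare2_mid above 0.05 m).
It fails at once if a bottle, jar or cup is moved more than 30 mm, lifted or tipped ((distance of wash from where it was at the start of the episode above 0.03 m or angle between wash's own z axis and vertical above 0.5 rad) or (distance of water from where it was at the start of the episode above 0.03 m or angle between water's own z axis and vertical above 0.5 rad) or (distance of reagent from where it was at the start of the episode above 0.03 m or angle between reagent's own z axis and vertical above 0.5 rad) or (distance of buffer from where it was at the start of the episode above 0.03 m or angle between buffer's own z axis and vertical above 0.5 rad) or (distance of beaker from where it was at the start of the episode above 0.03 m or angle between beaker's own z axis and vertical above 0.5 rad)).
It also fails if it takes over 48 s, if anything falls off the work surface, if the arm or the gripper's body presses on something with over 40 N, if the wrist force passes 120 N, or if a joint passes its speed limit or range.

## Working session

There is one attempt and no reset: what is moved stays moved. The work goes in short steps, Python scripts to look and compute and a tool call to move; the robot and the scene stay as the last step left them, time stands still between calls to the robot, and variables do not carry over. Pictures are saved under pics/ and viewed, at most 10 in all, crops included, and the job is handed in when it is done.

Besides the shell and the picture viewer there is one more tool, called after "Emit:" as name(argument=value, ...), one argument or row to a line, values as JSON. carry_out: Moves the arm, as the interface text tells. Its arguments: {"type":"object","properties":{"motion":{"type":"array"}},"required":["motion"]}

```bash
mkdir -p pics; python3 - <<'E'
from bench import *
import cv2
for n in ("top","side"):
    d=get_image(n); cv2.imwrite(f"pics/{n}0.png",d["color"]); print(n,d["mtx"],d["position"],d["orientation"])
s=read_state();print(s["clock"],s["position"],s["ee_rot"],s["gripper_width"])
E
```

```text
top [[446.54886593   0.         249.0009689 ]
 [  0.         446.54886593 194.89926612]
 [  0.           0.           1.        ]] [ 430.32532729   11.99258957 1482.41493838] [-0.70357666  0.7093574  -0.03336963  0.02604674]
side [[353.99959118   0.         258.56076228]
 [  0.         353.99959118 193.7141066 ]
 [  0.           0.           1.        ]] [297.57936352 886.73004022 827.23078671] [-0.11767977  0.8960002  -0.42361982  0.06230064]
0.1 [ 232.12780956 -579.77552146  244.33737597] [-1.89182807e-01  9.81941407e-01  9.37364775e-04 -2.44337675e-04] 85.29347627398495
```

View pics/top0.png

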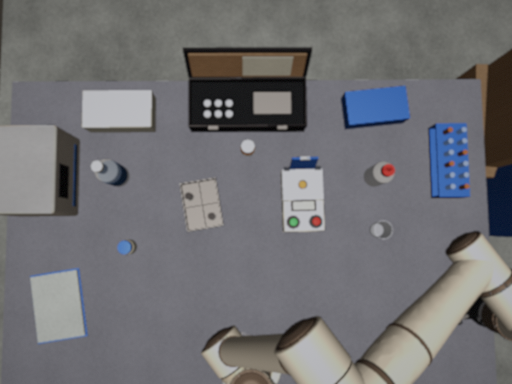

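View pics/side0.png

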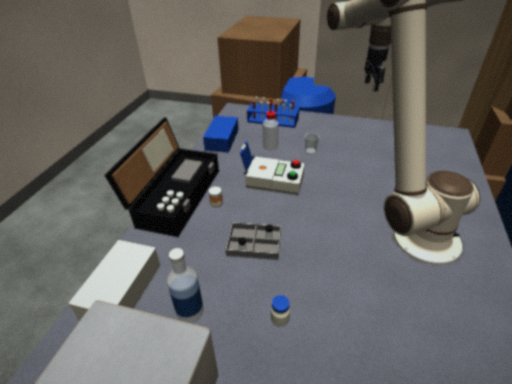

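Top view: the meter is at about (303,200), green button (293,222), red button (316,221), orange cap (303,184), and the blue flap open at (304,162). The reagent jar is at (248,147) and the wash bottle at (383,172), both clear of the meter. Next I locate the meter by colour.

```bash
cat > h.py <<'E'
from bench import *
import cv2, numpy as np
from scipy.spatial.transform import Rotation as R
from scipy.optimize import least_squares
def proj(d,P):
    c=(np.atleast_2d(P)-d["position"])@R.from_quat(d["orientation"]).as_matrix()
    q=c@np.array(d["mtx"]).T
    return q[:,:2]/q[:,2:]
def blob(img,box,hues,smin=90,vmin=40):
    x0,y0,x1,y1=box
    h=cv2.cvtColor(img[y0:y1,x0:x1],cv2.COLOR_BGR2HSV).astype(int)
    m=(h[...,1]>smin)&(h[...,2]>vmin)&np.any([(h[...,0]>=a)&(h[...,0]<=b) for a,b in hues],0)
    ys,xs=np.nonzero(m); return np.array([xs.mean()+x0,ys.mean()+y0]),len(xs),(xs.min()+x0,xs.max()+x0,ys.min()+y0,ys.max()+y0)
def meter(p,pts):
    x,y,yaw=p; c,s=np.cos(yaw),np.sin(yaw); pts=np.atleast_2d(pts).astype(float)
    return np.c_[x+c*pts[:,0]-s*pts[:,1],y+s*pts[:,0]+c*pts[:,1],pts[:,2]]
M=np.array([[-70,36,76],[-70,-36,76],[50,0,56]])
E
python3 - <<'E'
from h import *
t=get_image("top");s=get_image("side")
G=[(45,85)];Rd=[(0,8),(172,180)];O=[(9,25)];B=[(100,125)]
to=[blob(t["color"],(282,212,304,232),G),blob(t["color"],(304,212,328,232),Rd),blob(t["color"],(295,176,312,192),O)]
so=[blob(s["color"],(284,168,302,184),G),blob(s["color"],(288,156,306,170),Rd),blob(s["color"],(255,160,272,174),O)]
for o in to+so: print(o)
top=np.array([o[0] for o in to]);sid=np.array([o[0] for o in so])
f=lambda p:np.r_[(proj(t,meter(p,M))-top).ravel(),0.5*(proj(s,meter(p,M))-sid).ravel()]
r=least_squares(f,[480,-160,0]);p=r.x;print(p,r.fun.round(1))
g=least_squares(lambda p:(proj(t,meter(p,M))-top).ravel(),[480,-160,0]);print(g.x)
for d,b in ((t,(285,150,325,172)),(s,(236,138,256,172))): print(blob(d["color"],b,B))
for a in (1.2,1.4,1.6,1.8):
    e=[[98+(-np.cos(a))*l+np.sin(a)*n,w,61+np.sin(a)*l+np.cos(a)*n] for l in(0,84) for n in (0,8) for w in(-41,41)]
    for d in(t,s):
        q=proj(d,meter(p,e)); print(a,q.min(0).round(1),q.max(0).round(1),q.mean(0).round(1))
q=np.hstack([cv2.resize(t["color"][140:240,275:335],None,fx=5,fy=5,interpolation=2),cv2.resize(s["color"][130:200,230:315],None,fx=5,fy=500/70,interpolation=2)[:500]])
cv2.imwrite("pics/c1.png",q)
E
```

```text
(array([293.25925926, 221.53703704]), 54, (np.int64(290), np.int64(297), np.int64(218), np.int64(225)))
(array([316., 221.]), 69, (np.int64(312), np.int64(320), np.int64(217), np.int64(225)))
(array([302.16216216, 184.08108108]), 37, (np.int64(299), np.int64(305), np.int64(181), np.int64(187)))
(array([292.03225806, 173.67741935]), 31, (np.int64(289), np.int64(295), np.int64(171), np.int64(176)))
(array([295.5       , 162.34782609]), 46, (np.int64(292), np.int64(299), np.int64(159), np.int64(165)))
(array([262.06666667, 167.6       ]), 15, (np.int64(260), np.int64(264), np.int64(166), np.int64(169)))
[ 5.33898619e+02 -1.75755112e+02  2.13227478e-02] [-0.1  0.1 -0.1 -0.   0.   0.  -0.  -0.4 -0.1 -0.3 -0.  -0.1]
[ 5.34050758e+02 -1.75900716e+02  2.27612299e-02]
(array([303.32188841, 162.66094421]), 233, (np.int64(290), np.int64(317), np.int64(157), np.int64(167)))
(array([245.92746114, 155.65284974]), 193, (np.int64(240), np.int64(252), np.int64(141), np.int64(169)))
1.2 [289.1 166.3] [319.  175.8] [303.7 171. ]
1.2 [244.8 141.4] [259.9 170.8] [252.4 156. ]
1.4 [289.  166.3] [319.  170.3] [303.6 168.2]
1.4 [244.7 140.2] [255.6 170.8] [250.2 155.4]
1.6 [289.  161.4] [318.8 169.5] [303.5 165.5]
1.6 [243.2 139.8] [252.5 170.8] [247.9 155.2]
1.8 [288.9 156.3] [318.5 169.5] [303.3 162.9]
1.8 [238.8 139.9] [252.5 170.9] [245.8 155.3]
```

View pics/c1.png

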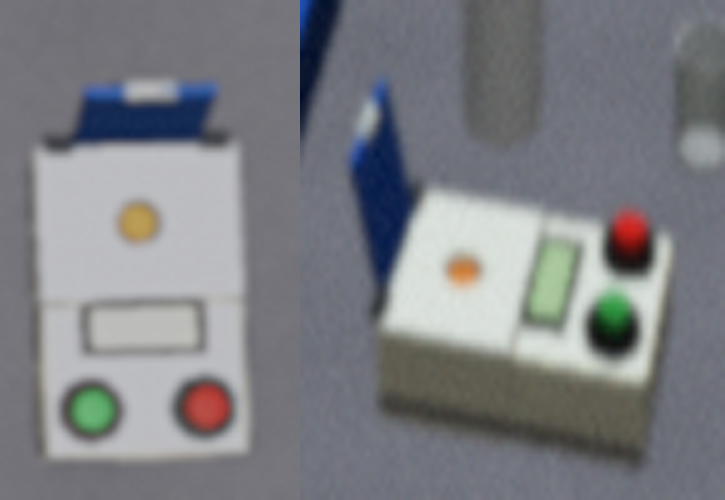

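The flap is at about 1.8 rad, and the meter at (534,-176) with yaw 0.022. I'll raise the tool, shut the fingers, and turn it so tool y lies along the meter's y.

Emit:
carry_out(
  motion=[
    [0,0,0.18,0,0,-60,-1],
    [0,0,0.357,0,0,-85,-1],
    [0,0,0.357,0,0,-85,-1],
  ],
)

```text
clock: 0.57
position: [232.7, -580.9, 332.9]
ee_rot: [-0.012, 1.0, -0.002, 0.001]
contact_force: [0.4, -0.3, -0.4]
gripper_width: 32.2
grasp_force: 0.0
```

```bash
cat >> h.py <<'E'
MP=[534,-175.8,0.022]
def rel(targets):
    "meter-frame FINGERTIP targets -> tool shifts from the present pose"
    s=read_state(); T=R.from_quat(s["ee_rot"]); tip=np.array(s["position"])+T.apply([0,0,14])
    print("t",s["clock"],"tip",tip.round(1),"F",np.round(s["contact_force"],1),"w",s["gripper_width"])
    c,n=np.cos(MP[2]),np.sin(MP[2]); dd=tip[:2]-MP[:2]
    print("tip in meter",(c*dd[0]+n*dd[1]).round(1),(-n*dd[0]+c*dd[1]).round(1),tip[2].round(1))
    D=R.from_matrix(np.c_[[-c,-n,0],[-n,c,0],[0,0,-1]])
    print("turn",(T.inv()*D).as_rotvec().round(3))
    print(T.inv().apply(meter(MP,targets)-tip).round(1))
E
python3 -c "
from h import *
rel([[155,0,316],[155,0,125]])"
```

```text
t 0.575 tip [ 232.7 -580.9  318.9] F [ 0.4 -0.3 -0.4] w 32.22814501195445
tip in meter -310.1 -398.4 318.9
turn [-0.004  0.003  0.002]
[[-466.   397.4    2.4]
 [-465.5  398.2  193.4]]
```

Emit:
carry_out(
  motion=[
    [0,0,0,-46,40,0,-1],
    [0,0,0,-92,80,0,-1],
    [0,0,0,-138,120,0,-1],
    [0,0,0,-184,160,0,-1],
    [0,0,0,-230,200,0,-1],
  ],
)

```text
clock: 1.2
position: [458.2, -372.8, 328.6]
ee_rot: [-0.013, 1.0, 0.001, -0.001]
contact_force: [0.7, -0.6, -0.3]
gripper_width: 0.1
grasp_force: 0.0
```

Emit:
carry_out(
  motion=[
    [0,0,0,-46,40,0,-1],
    [0,0,0,-92,80,0,-1],
    [0,0,0,-138,120,0,-1],
    [0,0,0,-184,160,0,-1],
    [0,0,0,-230,195,0,-1],
  ],
)

```text
clock: 1.82
position: [683.6, -172.4, 328.4]
ee_rot: [-0.013, 1.0, 0.0, -0.002]
contact_force: [0.5, -0.5, 0.1]
gripper_width: -0.1
grasp_force: 0.0
```

Emit:
carry_out(
  motion=[
    [0,0,0,0,0,0,-1],
    [0,0,0,0,0,0,-1],
    [0,0,0,0,0,0,-1],
  ],
)

```text
clock: 2.2
position: [681.9, -175.3, 330.3]
ee_rot: [-0.012, 1.0, -0.0, -0.0]
contact_force: [-1.2, -0.1, 0.0]
gripper_width: 0.2
grasp_force: 0.0
```

```bash
python3 -c "
from h import *
rel([[155,0,316],[155,0,125]])
d=get_image('wrist');cv2.imwrite('pics/w1.png',d['color'])
w=np.array([[98-84*np.cos(1.8),0,61+84*np.sin(1.8)],[50,0,56],[-70,36,78]]);print(proj(d,meter(MP,w)).round(1))"
```

```text
t 2.2 tip [ 681.9 -175.3  316.3] F [-1.2 -0.1  0. ] w 0.15199633114378294
tip in meter 147.9 -2.8 316.3
turn [ 0.    -0.001  0.001]
[[ -7.2   2.8   0.3]
 [ -7.3   2.8 191.3]]
[[259.3 148.2]
 [259.1  84.5]
 [293.4 -36.1]]
```

View pics/w1.png

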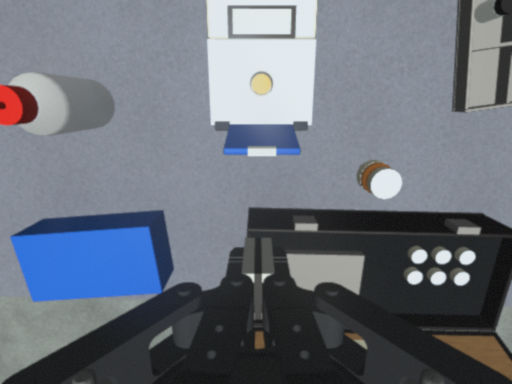

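The wrist view shows the cap at (261,84), which agrees with the projection (259,84.5), and the flap's free edge at about (262,150). Fingertips are behind the flap, so I go down there.

Emit:
carry_out(
  motion=[
    [0,0,0,-7,3,50,-1],
    [0,0,0,-7,3,100,-1],
    [0,0,0,-7,3,150,-1],
    [0,0,0,-7,3,190,-1],
    [0,0,0,-7,3,190,-1],
  ],
)

```text
clock: 2.88
position: [686.9, -171.9, 136.9]
ee_rot: [-0.011, 1.0, 0.0, -0.004]
contact_force: [-0.0, -0.7, -0.4]
gripper_width: 0.1
grasp_force: 0.0
```

```bash
python3 -c "
from h import *
A=[1.8,1.6,1.4,1.2,1.0,.8,.6,.4,.2,0]
# tip centre: tip's lower -x corner touching outer face at l=62 when leaning, 11 half width
T=[]
for a in A:
    l=62; x=98-l*np.cos(a)+8*np.sin(a); z=61+l*np.sin(a)+8*np.cos(a)
    T.append([x+11,0,z])
print(np.round(T,1)); rel(T)"
```

```text
[[130.9   0.  119.6]
 [118.8   0.  122.7]
 [106.3   0.  123.5]
 [ 94.    0.  121.7]
 [ 82.2   0.  117.5]
 [ 71.5   0.  111. ]
 [ 62.3   0.  102.6]
 [ 55.    0.   92.5]
 [ 49.8   0.   81.2]
 [ 47.    0.   69. ]]
t 2.875 tip [ 686.8 -171.9  122.9] F [-0.  -0.7 -0.4] w 0.11705307002515834
tip in meter 152.8 0.6 122.9
turn [ 0.001 -0.008  0.   ]
[[ 21.9  -0.6   3.5]
 [ 34.   -0.5   0.4]
 [ 46.5  -0.5  -0.2]
 [ 58.8  -0.5   1.7]
 [ 70.6  -0.5   6. ]
 [ 81.2  -0.5  12.5]
 [ 90.3  -0.6  21. ]
 [ 97.6  -0.6  31.1]
 [102.7  -0.6  42.5]
 [105.4  -0.6  54.7]]
```

Emit:
carry_out(
  motion=[
    [0,0,0,12,0,2,-1],
    [0,0,0,24,0,2,-1],
    [0,0,0,35,0,2,-1],
    [0,0,0,47,0,2,-1],
    [0,0,0,58,0,3,-1],
  ],
)

```text
clock: 3.5
position: [631.1, -172.6, 138.1]
ee_rot: [-0.012, 1.0, -0.0, 0.001]
contact_force: [0.8, -0.1, 0.3]
gripper_width: -0.1
grasp_force: 0.5
```

Emit:
carry_out(
  motion=[
    [0,0,0,7,0,2,-1],
    [0,0,0,13,0,5,-1],
    [0,0,0,19,0,8,-1],
    [0,0,0,24,0,12,-1],
    [0,0,0,28,0,15,-1],
  ],
)

```text
clock: 4.12
position: [603.2, -173.2, 121.8]
ee_rot: [-0.012, 1.0, 0.0, -0.0]
contact_force: [0.4, 0.2, 0.6]
gripper_width: 0.0
grasp_force: 0.4
```

```bash
python3 -c "
from h import *
rel([[62.3,0,102.6],[55,0,92.5],[49.8,0,81.2],[47,0,69]])
s=get_image('side');t=get_image('top')
cv2.imwrite('pics/s2.png',cv2.resize(s['color'][110:210,210:330],None,fx=6,fy=6,interpolation=2))"
```

```text
t 4.125 tip [ 603.2 -173.2  107.8] F [0.4 0.2 0.6] w 0.036731235687596335
tip in meter 69.3 1.0 107.8
turn [ 0.    -0.001  0.002]
[[ 7.  -1.   5.2]
 [14.3 -1.  15.3]
 [19.5 -1.  26.6]
 [22.2 -1.  38.8]]
```

View pics/s2.png

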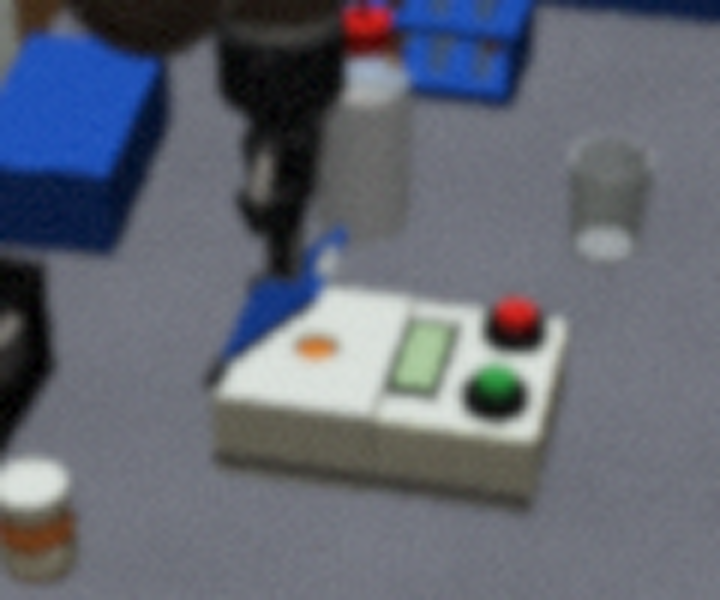

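The side view shows the flap swung past upright, leaning over the well at roughly 45–50° with its free edge near (330,240) and the fingers behind it at (285,265). The cap at (317,347) is undisturbed. I continue along the arc.

Emit:
carry_out(
  motion=[
    [0,0,0,7,-1,5,-1],
    [0,0,0,14,-1,15,-1],
    [0,0,0,20,-1,26,-1],
    [0,0,0,23,-1,35,-1],
    [0,0,0,23,-1,39,-1],
  ],
)

```text
clock: 4.85
position: [579.5, -174.9, 82.8]
ee_rot: [-0.012, 1.0, -0.0, -0.002]
contact_force: [-5.7, 2.9, 17.0]
gripper_width: 0.1
grasp_force: 8.6
```

Emit:
carry_out(
  motion=[
    [0,0,0,0,0,1,-1],
    [0,0,0,0,0,2,-1],
    [0,0,0,0,0,2,-1],
  ],
)

```text
clock: 5.22
position: [579.5, -174.8, 82.9]
ee_rot: [-0.012, 1.0, -0.0, -0.002]
contact_force: [-5.9, 2.2, 11.0]
gripper_width: 0.2
grasp_force: 5.6
```

```bash
python3 -c "
from h import *
rel([[47,0,69]])"
```

```text
t 5.225 tip [ 579.5 -174.8   68.9] F [-5.9  2.2 11. ] w 0.24906174371749246
tip in meter 45.5 -0.0 68.9
turn [-0.    -0.003  0.002]
[[-1.5  0.  -0.1]]
```

The flap is firm at z 69 with a 10–17 N reaction, so it is shut. I back off and check.

Emit:
carry_out(
  motion=[
    [0,0,0,0,0,-20,-1],
    [0,0,0,0,0,-60,-1],
    [0,0,0,50,18,-60,-1],
    [0,0,0,95,30,-60,-1],
    [0,0,0,115,36,-60,-1],
  ],
)

```text
clock: 5.85
position: [462.3, -141.2, 141.2]
ee_rot: [-0.012, 1.0, 0.0, -0.001]
contact_force: [1.0, -0.1, -0.6]
gripper_width: -0.2
grasp_force: 0.0
```

```bash
python3 -c "
from h import *
rel([[-70,36,85],[-70,36,78]])
s=get_image('side')
cv2.imwrite('pics/s3.png',cv2.resize(s['color'][110:210,210:330],None,fx=6,fy=6,interpolation=2))"
```

```text
t 5.85 tip [ 462.3 -141.2  127.2] F [ 1.  -0.1 -0.6] w -0.22503520312255548
tip in meter -70.9 36.2 127.2
turn [ 0.    -0.001  0.002]
[[-1.  -0.2 42.2]
 [-1.  -0.2 49.2]]
```

View pics/s3.png

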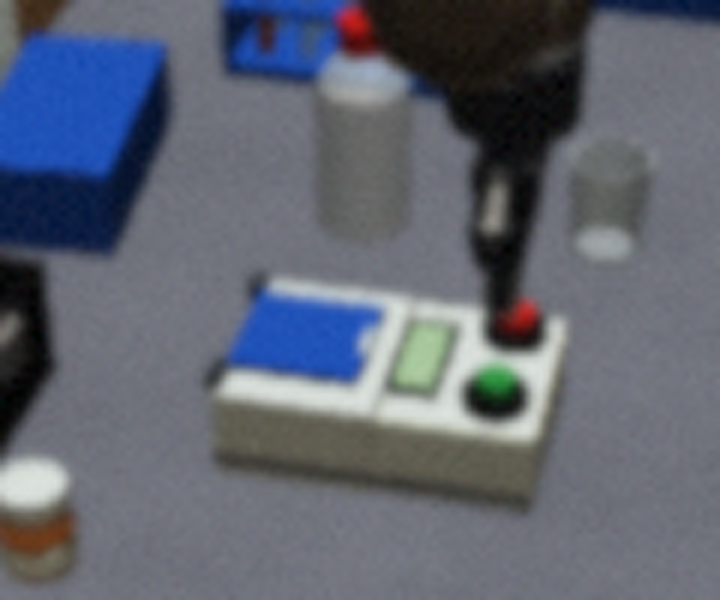

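The flap lies flat over the well, from (230,330) to (380,340). Before pressing I check where the fingertip should project.

```bash
python3 -c "
from h import *
s=get_image('side')
f=lambda P:((proj(s,P)-[210,110])*6).round(0)
t=np.array([462.3,-141.2,127.2])
print(f([t,t+[0,0,20],t+[0,0,-10]]),f(meter(MP,[[-70,36,78],[-70,-36,78]])))
d=get_image('wrist');cv2.imwrite('pics/w2.png',d['color']);print(proj(d,meter(MP,[[-70,36,78],[-70,-36,78]])).round(0),proj(d,t))"
```

```text
[[497. 306.]
 [499. 277.]
 [496. 320.]] [[492. 374.]
 [511. 308.]]
[[256. 221.]
 [151. 221.]] [[255.9679889  254.44830398]]
```

View pics/w2.png

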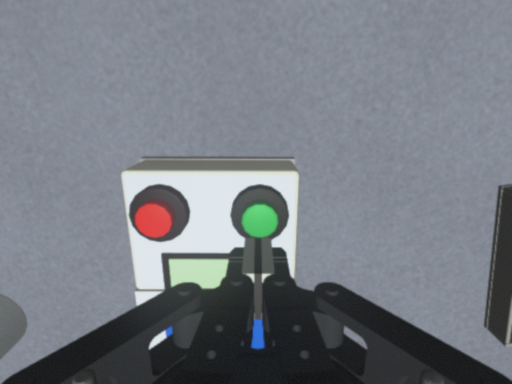

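The fingertip projects to (497,306), matching the picture. In the wrist view the green button is at (260,221), in line with the fingers. Pressing now.

Emit:
carry_out(
  motion=[
    [0,0,0,0,0,25,-1],
    [0,0,0,0,0,42,-1],
    [0,0,0,0,0,50,-1],
    [0,0,0,0,0,55,-1],
    [0,0,0,0,0,56,-1],
  ],
)

```text
clock: 6.62
position: [465.9, -141.8, 89.4]
ee_rot: [-0.013, 1.0, -0.001, 0.0]
contact_force: [-11.4, 6.1, 34.0]
gripper_width: 0.1
grasp_force: 17.4
```

Emit:
carry_out(
  motion=[
    [0,0,0,0,0,1,-1],
    [0,0,0,0,0,1,-1],
  ],
)

```text
clock: 6.88
position: [465.9, -141.8, 89.4]
ee_rot: [-0.013, 1.0, -0.001, 0.001]
contact_force: [-12.2, 5.7, 35.6]
gripper_width: -0.2
grasp_force: 18.0
```

The force is 35 N with the tip reading 75.4, higher than expected. I look before going on.

```bash
python3 -c "
from h import *
rel([[-70,36,78]])
print(np.round(read_state()['joint_efforts'],1),np.round(read_state()['wrist_torque'],2))
s=get_image('side');w=get_image('wrist')
a=cv2.resize(s['color'][140:200,240:320],(533,400),interpolation=2);b=cv2.resize(w['color'][130:330,180:310],(260,400))
cv2.imwrite('pics/p4.png',np.hstack([a,b]))"
```

```text
t 6.875 tip [ 465.9 -141.8   75.4] F [-12.2   5.7  35.6] w -0.1906224312168095
tip in meter -67.3 35.5 75.4
turn [-0.002  0.001  0.004]
[[ 2.7  0.5 -2.6]]
[ -1.2 -15.4  10.5   1.9   3.5   0. ] [ 1.9   3.55 -0.01]
```

View pics/p4.png

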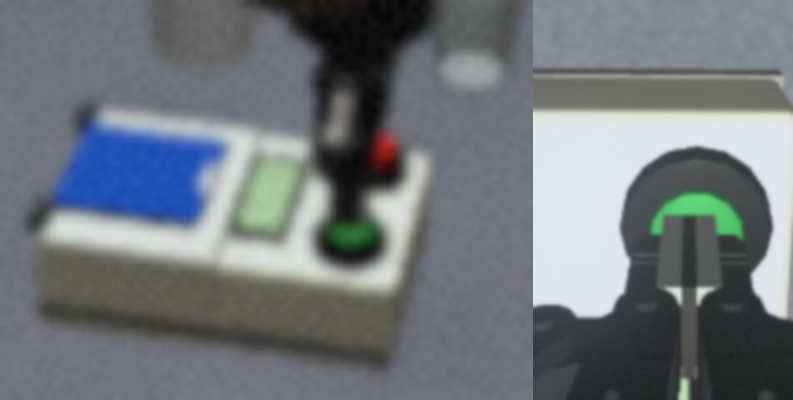

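The flap is still shut and the fingertip is on the green button at crop (345,225). I'll measure the button's height against its housing in the wrist image.

```bash
python3 -c "
from h import *
w=get_image('wrist')
h=cv2.cvtColor(w['color'],cv2.COLOR_BGR2HSV)
m=(h[...,1]>90)&(h[...,2]>40)&(h[...,0]>45)&(h[...,0]<85); m[:200]=0; m[250:]=0; m[:,:225]=0;m[:,310:]=0
ys,xs=np.nonzero(m); print('green x',xs.min(),xs.max(),'ytop',ys.min())
g=cv2.cvtColor(w['color'],cv2.COLOR_BGR2GRAY)
for c in (255,262,270): print(c,g[180:245:1,c])
for z in (71,72,73,74,75,76,78):
    q=proj(w,meter(MP,[[-83,36,z],[-70,49,z],[-70,23,z],[-91,36,72],[-70,36,z]]));print(z,q.round(1).tolist())
print('corners deck',proj(w,meter(MP,[[-100,65,60],[-100,0,60]])))
"
```

```text
green x 238 285 ytop 225
255 [112 110 111 117 136 166 200 221 227 227 228 229 229 229 229 229 230 230
 229 229 230 230 229 213 139  76  63  63  64  66  73  85  87  87  84  83
  83  84  83  82  83  82  81  80  81  83  95 126 158 166 167 167 168 165
 167 163 153 120  83  70  66  66  68  65  66]
262 [111 112 112 117 134 167 200 220 225 227 228 228 229 229 230 230 229 230
 230 229 230 225 198 125  72  61  61  61  64  75  89  90  86  83  84  82
  84  82  83  79  82  82  81  79  80  82 105 143 165 169 169 168 167 166
 165 164 155 128 100  88  89  87  87  88  87]
270 [112 111 112 115 131 164 198 220 226 226 229 229 229 229 229 230 229 229
 230 230 229 230 229 219 157  91  64  61  60  60  68  79  85  84  81  82
  80  80  80  81  80  79  78  78  78  78  79  94 123 154 163 163 163 164
 162 161 154 132 114 105 101 101  98  97  95]
71 [[257.1, 224.6], [281.1, 247.1], [232.9, 246.8], [257.2, 211.0], [257.0, 246.9]]
72 [[257.1, 225.4], [281.3, 247.9], [232.7, 247.7], [257.2, 211.0], [257.0, 247.8]]
73 [[257.1, 226.1], [281.4, 248.8], [232.6, 248.5], [257.2, 211.0], [257.0, 248.7]]
74 [[257.1, 226.9], [281.6, 249.7], [232.4, 249.4], [257.2, 211.0], [257.0, 249.6]]
75 [[257.1, 227.7], [281.7, 250.6], [232.3, 250.3], [257.2, 211.0], [257.0, 250.4]]
76 [[257.1, 228.4], [281.9, 251.5], [232.1, 251.2], [257.2, 211.0], [257.0, 251.4]]
78 [[257.1, 230.1], [282.1, 253.3], [231.8, 253.1], [257.2, 211.0], [257.0, 253.2]]
corners deck [[310.65929003 188.03280619]
 [191.09253248 187.39255791]]
```

```bash
python3 -c "
from h import *
im=cv2.imread('pics/w2.png');g=cv2.cvtColor(im,cv2.COLOR_BGR2GRAY)
print(g[150:245,262])
w=get_image('wrist'); s=read_state()
# wrist camera moved rigidly with tool: place it at w2's TCP
dp=np.array([462.3,-141.2,141.2])-s['position']; w['position']=np.array(w['position'])+dp
for z in (72,75,76,78): print(z,proj(w,meter(MP,[[-83,36,z],[-57,36,z],[-91,36,72]])).round(1).tolist())
"
```

```text
[134 136 134 132 135 134 121 100 117 150 132 111 109 109 109 110 110 110
 109 117 146 189 217 224 226 227 227 227 228 227 228 228 227 218 163  95
  67  64  72  84  89  88  89  89  87  88  87  87  85  80  77  77  77  90
 121 158 169 171 171 170 169 168 167 166 164 164 162 161 161 159 156 156
 157 154 154 155 152 151 151 150 148 147 149 147 147 142 132 108  91  89
  87  88  89  89  88]
72 [[256.3, 200.5], [256.2, 234.9], [256.4, 189.4]]
75 [[256.3, 201.9], [256.1, 236.7], [256.4, 189.4]]
76 [[256.3, 202.3], [256.1, 237.4], [256.4, 189.4]]
78 [[256.3, 203.3], [256.1, 238.6], [256.4, 189.4]]
```

Calibrated on the earlier unpressed picture, the button top is now at z≈72, so it is fully down and the TCP reading is only offset under load. I release and retreat.

Emit:
carry_out(
  motion=[
    [0,0,0,0,0,-10,-1],
    [0,0,0,0,0,-50,-1],
    [0,0,0,0,0,-110,-1],
    [0,0,0,0,0,-150,-1],
    [0,0,0,0,0,-150,-1],
  ],
)

```text
clock: 7.7
position: [467.6, -141.8, 238.3]
ee_rot: [-0.012, 1.0, -0.0, 0.005]
contact_force: [-0.7, 0.2, -0.2]
gripper_width: -0.4
grasp_force: 0.0
```

```bash
python3 -c "
from h import *
rel([[-70,36,78]])
s=get_image('side');w=get_image('wrist')
a=cv2.resize(s['color'][140:200,240:320],(480,360),interpolation=2);b=cv2.resize(w['color'][130:330,180:380],(300,360))
cv2.imwrite('pics/p5.png',np.hstack([a,b]))"
```

```text
t 7.7 tip [ 467.8 -141.8  224.3] F [-0.7  0.2 -0.2] w -0.3828234041488982
tip in meter -65.5 35.4 224.3
turn [-0.001  0.009  0.002]
[[  5.9   0.7 146.3]]
```

View pics/p5.png

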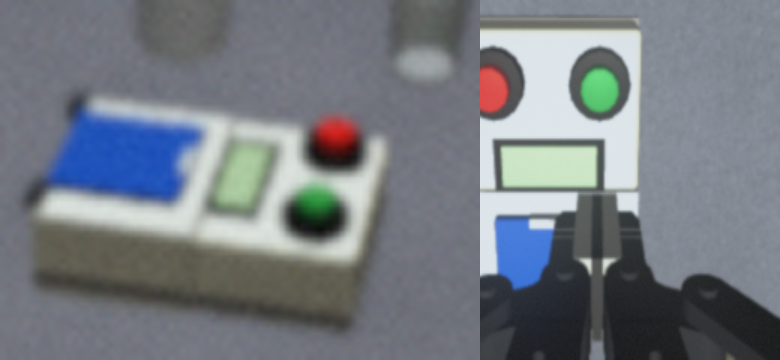

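The flap is flat shut, both buttons are up (green (315,200), red (335,130)), and the arm is clear. Letting it settle, then handing in.

Emit:
carry_out(
  motion=[
    [0,0,0,0,0,0,-1],
    [0,0,0,0,0,0,-1],
    [0,0,0,0,0,0,-1],
  ],
)

```text
clock: 8.18
position: [464.8, -141.6, 233.6]
ee_rot: [-0.012, 1.0, -0.0, -0.001]
contact_force: [0.5, 0.0, -0.0]
gripper_width: 0.0
grasp_force: 0.0
```

```bash
python3 -c "
from bench import *
print(job_done())"
```

```text
the job is handed in; nothing more can be done
None
```

I pushed the flap shut over the vial, then pressed the green read button fully down (judged from a 35 N push and the wrist picture) and let it come up; the job is handed in, but no verdict came back.

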